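Draw the filter cassette from the bench filter unit and show it over the light panel

ROBOT

A 6-joint arm with a two-finger parallel gripper is mounted at the origin on a cart in front of the work surface, level with it; the furniture and walls round the work are solid. World frame = base frame: x ahead of the robot, y to its left, z up, the work surface at z = 0. Lengths are in m, angles in rad, forces in N, time in s.
With the tool pointing down it reaches from about 0.35 to 0.975 m from the base axis. Payload 4.9 kg.
Tool frame: the origin (TCP) lies at the very end of the fingers, on their centre line; the grasp point (between the pads) lies 19 mm behind it; z points along the fingers, y is the direction in which the jaws open and shut (so a half turn about z gives the same grasp; the last joint's range is limited). The gripper opens to 85 mm and grips with 20 to 120 N. Pads are 22 mm wide; open, the fingers measure 114 mm over their backs; the gripper's body (76 mm by 85 mm) begins 54 mm behind the grasp point. The pads swing forward as they close: fully open they stand 13 mm farther back than shut.
Start: joints at [-1.331, 0.053, 1.613, -0, 1.476, -0.119], TCP at [0.219, -0.585, 0.231] pointing down, gripper open.
Joint ranges: [-3.01, 3.01], [-1.01, 2.22], [0.06, 2.58], [-1.02, 4.17], [0.09, 2.62], [-3.14, 3.14]. Speed limits (rad/s): [2.57, 2.57, 3.14, 3.14, 3.14, 3.14].

INTERFACE

Orientations are given as a unit quaternion [w, x, y, z].
In Python, from plant import state, grab_frame, camera_model, job_done, search_frame, masks_of, place_of gives the robot as it stands.
- The arm moves only by the tool drive_tool, never from a script. Its argument "series" is a list of rows, each a list of 2 entries, a list of its own where there are three numbers: the shift along the world's x, y, z in m, then the turn, a rotation vector about the world's x, y, z in degrees. A call has 1 to 8 rows; each row is the pose to reach, as a shift and turn from the pose commanded when the call began; what a row does not reach only later rows make up. A row lasts 1/10 s, in which the tool goes at most 50 mm and 8.59 degrees, less where a joint would pass 70% of its speed; a pose out of reach is approached as far as the arm can. A call with a gripper value outside its range is refused whole. "fingers" is the closure, from -1 (fully open) to 1 (shut), so that 0 is half open, set as the call begins (left out, the last holds). The fingers move at their own pace and stop on an object; the grip force is fixed at half the most. Time passes only in rows, so rows that repeat a pose let the fingers close. It gives the time, the measured TCP pose, the force and the opening at its end, in the units of the state.
- state(): the state, without advancing time (a new reading comes with each control period).
- grab_frame(name): name is "scene" or "top"; returns the picture (400x640x3 uint8, red, green, blue); there is no depth.
- camera_model(name): a dict with "fovy" (degrees; the focal length in pixels is half the picture's height over the tangent of half this angle, whatever the lens; pixels are square), "cx", "cy" (the principal point, pixels), "D" ([k1, k2, p1, p2, k3] as OpenCV has them; the pictures are not rectified), "rvec" (rotation vector, rad) and "tvec" (3), from world to camera coordinates, as OpenCV has them. Camera axes: x right, y down, z forward; pixel columns grow to the right and rows downward; lengths in m; the calibration is good to about 2 mm. A picture is of the moment at which its call begins. camera_model takes no time and is no camera call.
- job_done(): hands the job in, once; it reports no verdict.
Trained networks look in the newest picture that a camera, given by its name, has taken for a name from the list of things; names that differ only in an ending like _2 or _b are one class to them, and where a whole thing is asked for, a point or a joint stands for the part that bears it (a point fixed in the world has none). Each returns a list of dicts, best first, with "confidence" (0 to 1); they miss things now and then, are a little off and sometimes report something else, mostly with a low value. They report only what shows in the picture. A call takes as long as a camera call.
- search_frame(camera, name): "location" ([x, y, z] in m, in world coordinates, good to about 4 mm: the middle of the surface that is visible of it).
- masks_of(camera, name): "pixels" (400x640 bool, what is visible of it).
- place_of(camera, name): "location" ([x, y, z] in m, in world coordinates, good to about 4 mm: a listed point, or the origin of a listed thing).
The state is a dict: "time": time; "joint_pos": joint angles; "joint_vel": joint speeds; "joint_efforts": joint torques, N m; "tool_pos": TCP position; "tool_rot": TCP orientation; "contact_force": force on the tool from outside, world axes, zero at the start; "ft_torque": the same for the moment, N m; "gripper_width": opening from 0.0 (shut) to 1.0 (fully open).
Only numpy, scipy, OpenCV 4.12 (cv2) and the standard library are available. Lean on these libraries where they do the work, as an engineer would, in place of code of your own. Each camera call takes 0.05 s, during which the arm holds its last target.

TASK

Lift the grey flap of the white filter unit by its blue tab and swing it back past upright so that it stays open, slide the orange-tabbed clamp jaw inside fully away from the filter cassette, then draw the cassette straight up out of its slot by its green fin. Finish holding it still and upright in the gripper over the middle of the lit panel, about 10 cm clear above it and with the cassette's long side along the panel's long side; do not put it down or let go, leave flap and jaw open, never touch the panel with the cassette, and do not disturb the small yellow-capped bottle, tape roll and timer.

Things in the scene. Friction and masses are not known exactly. Their poses are not given: they have to be found in the camera images.
- unit: White filter unit, hollow box fixed to the table, 130 (x) x 200 (y) x 85 mm high, walls 5, floor 6 mm, covered by the flap. Origin: centre of underside. Front (-x, grille) faces roughly to the robot. Cassette slot at unit x = 0, y = -35 mm; the clamp jaw is on its +y side. Inside, above 50 mm height, only the green fin and the orange tab stand in the fingers' way.
- flap (a joint): Angle of the grey flap, rad: 0 shut (level), 1.57 upright, stop at 2.05 (leaning back). Hinge line parallel to unit y at the rear (unit x = +66 mm, height 88 mm). Stiff friction hinge: stays where it is left; about 1.5 N at the tab moves it. May start up to 0.12 ajar.
- flap_tab (a point): Grip point of the blue tab jutting 40 mm from the flap's free front edge: 24 mm wide (unit y), 8 mm thick, free all round and below. Point is 25 mm beyond the flap plate's edge, mid-thickness; flap shut: unit x = -92, y = 0, height 90 mm; 158 mm from the hinge. Pinched across its width it swivels in the fingers as the flap swings. Axes turn with the flap: x to the hinge, y along it, z outward.
- flap_hinge (a point): Middle of the flap's hinge line, 88 mm above the table. Its y axis lies along the hinge; axes turn with the flap.
- jaw (a joint): Slide of the aluminium clamp jaw, m: 0 clamped, 0.028 fully open, along the unit's +y. Friction about 2 N, stays where it is left. Two lips on the jaw reach 17 mm over the cassette's shoulders and lock it down until the jaw is about 0.018 open. May start up to 4 mm open.
- jaw_tab (a point): Grip point of the upright orange tab on the jaw: 10 mm thick (unit y), 30 mm wide (unit x), rising from 49 to 79 mm above the table; this point is 66 mm above the table in its middle. Axes as the unit. With the jaw shut there are 41 mm between this tab and the green fin.
- filter_center (a point): Centre, half-way up, of the loose cassette, 70 mm high, about 120 g: black frame with white pleats 80 (x) x 16 (y) x 36 mm, above it a green fin 40 (x) x 12 (y) mm, from 1 to 35 mm above this point. x along the long side, z up. In its slot (guided over its lowest 30 mm, 0.75 mm clear) this point is 41 mm, the fin's top 76 mm above the table; x along unit x.
- panel_top (a point): Middle of the top of the lit white inspection panel with metal rim, fixed flat on the table, 120 (x) x 180 (y, the long side) x 14 mm high. z up.
- bottle: Small white bottle with yellow cap, 35 mm across, 68 mm high, standing on the table; leave alone. Origin at the underside's centre.
- tape_roll: Roll of tan tape lying flat, 100 mm across, 25 mm high; leave alone. Origin at the underside's centre.
- timer: White bench timer, 62 x 66 x 19 mm; leave alone. Origin at the underside's centre.

How it is judged:
On the way, in this order (a step that is already met when the one before it is completed fails the run):
1. flap swung up to near upright or beyond (over 1.4 rad) (value of joint flap above 1.4 rad), for 0.2 s.
2. clamp jaw slid off the cassette (over 18 mm) (value of joint flap above 1.4 rad and value of joint jaw above 0.018 m), for 0.2 s.
3. cassette drawn up out of the unit (its centre over 125 mm high) and upright (height (world z) of filter_center above 0.125 m and angle between filter_center's own z axis and vertical below 0.3 rad and value of joint flap above 1.4 rad), for 0.2 s.
At the end, for the whole second after the job is handed in: Cassette held by the gripper at rest, upright (0.17 rad), centre within 35 mm sideways of the panel middle and 85-195 mm above it, long side within 0.2 rad of the panel's long side; flap over 1.4 rad and jaw over 18 mm open (all of step 2 and horizontal distance between filter_center and panel_top below 0.035 m and z of filter_center in the frame of panel_top between 0.085 and 0.195 m and angle between filter_center's own z axis and vertical below 0.17 rad and angle between the x axis of filter_center and the y axis of panel_top, either way round below 0.2 rad and linear speed of filter below 0.02 m/s and contact force between the fingers and filter above 1 N); the arm keeps its last pose, push and grip.
It fails at once if small bottle moved over 25 mm (distance of bottle from where it was at the start of the episode above 0.025 m).
It fails at once if tape roll moved over 25 mm (distance of tape_roll from where it was at the start of the episode above 0.025 m).
It fails at once if timer moved over 25 mm (distance of timer from where it was at the start of the episode above 0.025 m).
It fails at once if cassette tipped over 0.7 rad (angle between filter_center's own z axis and vertical above 0.7 rad).
It fails at once if cassette touches the panel (contact force between filter and panel above 0.3 N).
It also fails if it takes over 69 s, if anything falls off the work surface, if the arm or the gripper's body presses on something with over 40 N, if the wrist force passes 120 N, or if a joint passes its speed limit or range.

## Working session

There is one attempt and no reset: what is moved stays moved. The work goes in short steps, Python scripts to look and compute and a tool call to move; the robot and the scene stay as the last step left them, time stands still between calls to the robot, and variables do not carry over. Pictures are saved under pics/ and viewed, and the job is handed in when it is done.

Besides the shell and the picture viewer there is one more tool, called as name(argument=value, ...), one argument or row to a line, values as JSON. drive_tool: Moves the arm, as the interface text tells. Its arguments: {"type":"object","properties":{"series":{"type":"array","items":{"type":"array"}},"fingers":{"type":"number"}},"required":["series"]}

```bash
ls; mkdir -p pics; python3 - <<'E'
from plant import *
import cv2
print(state())
for c in ["scene","top"]:
    f=grab_frame(c); cv2.imwrite(f"pics/{c}0.png",f[:,:,::-1]); print(c,camera_model(c))
    for n in ["unit","flap_tab","flap_hinge","jaw_tab","filter_center","panel_top","bottle","tape_roll","timer"]:
        r=place_of(c,n)
        print(c,n,[(x["location"],x["confidence"]) for x in r[:2]])
print(state()["time"])
E
```

```text
pics
{'time': 0.0, 'joint_pos': array([-1.33102107e+00,  5.33628461e-02,  1.61426407e+00,  1.77672389e-05,
        1.47598112e+00, -1.18966588e-01]), 'joint_vel': array([-5.74793292e-05,  7.66163999e-04, -2.41144008e-04, -5.39811458e-04,
       -1.96042560e-03, -6.91701994e-04]), 'joint_efforts': array([ 1.37033072e-03, -3.93681979e+01, -3.70174384e+01, -1.79949925e-04,
        7.06215680e-03,  1.55248733e-05]), 'tool_pos': array([ 0.21931534, -0.58461156,  0.23007717]), 'tool_rot': array([-1.00638532e-03,  9.83955773e-01,  1.78409699e-01, -5.20050570e-05]), 'contact_force': array([0.32706214, 0.02982832, 0.17498486]), 'ft_torque': array([ 0.00132595, -0.01240888, -0.01328215]), 'gripper_width': 1.0060452526834787}
scene {'fovy': 46.508929284929835, 'cx': 319.2564364523369, 'cy': 197.62961727801337, 'D': array([0.00337996, 0.        , 0.        , 0.        , 0.        ]), 'rvec': array([ 1.0434308 , -2.49332253,  0.97263342]), 'tvec': array([0.28928865, 0.40391331, 1.1389264 ])}
scene unit [([0.5098, 0.1477, -0.001], 0.67)]
scene flap_tab [([0.4176, 0.1204, 0.1055], 0.96)]
scene flap
[... 367 characters left out ...]
0.0035], 0.45)]
top {'fovy': 55.56951509699931, 'cx': 315.07370756821695, 'cy': 206.53997133102277, 'D': array([-0.04258485,  0.        ,  0.        ,  0.        ,  0.        ]), 'rvec': array([ 2.21345809, -2.1660866 ,  0.13336043]), 'tvec': array([-0.13814986,  0.53325205,  0.98679771])}
top unit [([0.5115, 0.1459, -0.0016], 0.78)]
top flap_tab [([0.4227, 0.1211, 0.105], 0.96)]
top flap_hinge [([0.5711, 0.1614, 0.0897], 0.91)]
top jaw_tab []
top filter_center []
top panel_top [([0.5259, -0.1923, 0.0161], 0.73)]
top bottle [([0.396, -0.0073, -0.0003], 0.47)]
top tape_roll [([0.7087, -0.0166, -0.0028], 0.8)]
top timer [([0.3806, -0.4375, 0.0001], 0.69), ([0.7092, -0.0147, 0.0015], 0.24)]
1.0
```

View pics/scene0.png

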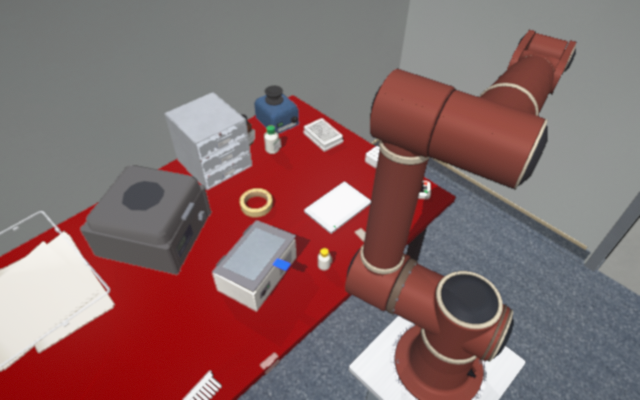

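View pics/top0.png

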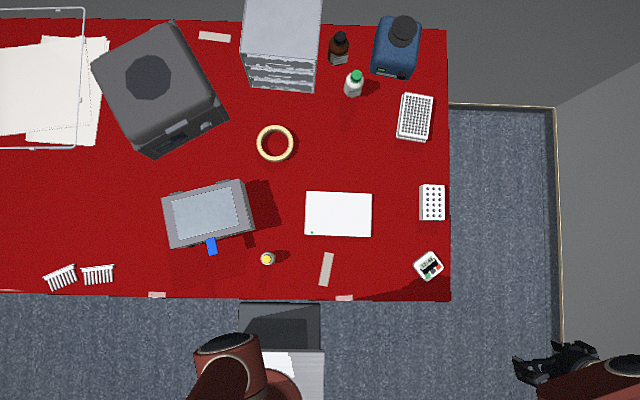

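```bash
cat > h.py <<'E'
from plant import *
import numpy as np, cv2
from scipy.spatial.transform import Rotation as R
def K(c):
    m=camera_model(c); f=200/np.tan(np.radians(m["fovy"]/2))
    return np.array([[f,0,m["cx"]],[0,f,m["cy"]],[0,0,1.]]),m
def proj(c,P):
    k,m=K(c); return cv2.projectPoints(np.array(P,float).reshape(-1,1,3),m["rvec"],m["tvec"],k,m["D"])[0].reshape(-1,2)
def back(c,uv,z):
    k,m=K(c); p=cv2.undistortPoints(np.array(uv,float).reshape(-1,1,2),k,m["D"]).reshape(-1,2)
    Rm=cv2.Rodrigues(m["rvec"])[0]; C=-Rm.T@m["tvec"]
    d=np.c_[p,np.ones(len(p))]@Rm
    return C+d*((z-C[2])/d[:,2])[:,None]
def ss(): 
    s=state(); q=s["tool_rot"]; r=R.from_quat(np.r_[q[1:],q[0]])
    return s["tool_pos"],r
E
python3 - <<'E'
from h import *
# unit-axis candidates
for yaw in [10,13,16,19]:
    a=np.radians(yaw); c=np.array([0.511,0.147]); 
    Rz=np.array([[np.cos(a),-np.sin(a)],[np.sin(a),np.cos(a)]])
    P=[np.r_[c+Rz@np.array(p[:2]),p[2]] for p in [(-.065,-.1,0),(-.065,.1,0),(.066,.1,.088),(.066,-.1,.088),(.065,-.1,0)]]
    print(yaw,proj("top",P).round(0).tolist(),proj("scene",P).round(0).tolist())
E
```

```text
10 [[254.0, 232.0], [180.0, 244.0], [163.0, 192.0], [242.0, 180.0], [247.0, 185.0]] [[297.0, 259.0], [251.0, 310.0], [210.0, 267.0], [259.0, 219.0], [262.0, 238.0]]
13 [[255.0, 230.0], [182.0, 245.0], [162.0, 194.0], [240.0, 178.0], [246.0, 184.0]] [[296.0, 258.0], [254.0, 310.0], [210.0, 269.0], [257.0, 219.0], [260.0, 238.0]]
16 [[256.0, 228.0], [184.0, 247.0], [161.0, 196.0], [239.0, 176.0], [244.0, 182.0]] [[295.0, 256.0], [256.0, 310.0], [211.0, 271.0], [255.0, 219.0], [258.0, 238.0]]
19 [[256.0, 226.0], [185.0, 248.0], [160.0, 199.0], [237.0, 175.0], [242.0, 181.0]] [[294.0, 254.0], [258.0, 310.0], [212.0, 273.0], [253.0, 219.0], [256.0, 238.0]]
```

The pictures agree with the networks: in top, the tab is at (212,246), the unit at (208,213), the panel at (338,214), the bottle at (267,258), the tape at (275,143) and the timer at (428,265). The yaws come next.

```bash
python3 - <<'E'
from h import *
grab_frame("top")
for n,z in [("flap",.095),("flap_tab",.1),("unit",.09),("panel_top",.014)]:
    r=masks_of("top",n)
    for x in r[:1]:
        m=x["pixels"].astype(np.uint8)
        cs=max(cv2.findContours(m,0,2)[0],key=cv2.contourArea).reshape(-1,2)
        P=back("top",cs,z)[:,:2]
        rc=cv2.minAreaRect((P*1000).astype(np.float32)); 
        print(n,x["confidence"],m.sum(),cs.min(0),cs.max(0),rc,cv2.boxPoints(rc).round().tolist())
im=grab_frame("top")
cv2.imwrite("pics/z1.png",cv2.resize(im[160:280,140:400],None,fx=3,fy=3,interpolation=2)[:,:,::-1])
# panel by brightness
m=((im.min(2)>215)*255).astype(np.uint8); m[:,:295]=0; m[:,385:]=0;m[:180]=0;m[245:]=0
cs=max(cv2.findContours(m,0,2)[0],key=cv2.contourArea).reshape(-1,2)
P=back("top",cs,.014)[:,:2];print("panel",cv2.minAreaRect((P*1000).astype(np.float32)))
print(state()["time"])
E
```

```text
flap 0.56 4496 [161 178] [250 255] ((489.6177062988281, 141.6744384765625), (174.2344207763672, 201.967529296875), 13.938920021057129) [[381.0, 219.0], [429.0, 23.0], [598.0, 65.0], [550.0, 261.0]]
flap_tab 0.7 4444 [161 178] [249 255] ((488.5969543457031, 140.5736083984375), (170.6887969970703, 200.98764038085938), 15.166479110717773) [[380.0, 215.0], [433.0, 21.0], [597.0, 66.0], [545.0, 260.0]]
unit 0.93 4836 [162 179] [254 255] ((492.4255065917969, 138.85923767089844), (175.4144744873047, 213.7237548828125), 15.61072826385498) [[379.0, 218.0], [437.0, 12.0], [606.0, 60.0], [548.0, 265.0]]
panel_top 0.65 2898 [305 191] [372 236] ((520.1237182617188, -190.58724975585938), (181.8819580078125, 119.9576644897461), 89.01311492919922) [[459.0, -280.0], [579.0, -283.0], [582.0, -101.0], [462.0, -99.0]]
panel ((519.841552734375, -189.59005737304688), (176.69979858398438, 117.38256072998047), 88.80362701416016)
1.3
```

View pics/z1.png

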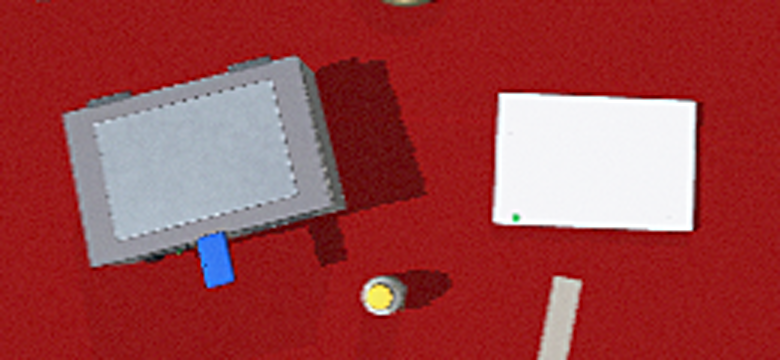

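drive_tool(
  series=[
    [[0.1,0.35,0],[0,0,-5.5]],
    [[0.1,0.35,0],[0,0,-5.5]],
    [[0.1,0.35,0],[0,0,-5.5]],
    [[0.1,0.35,0],[0,0,-5.5]],
    [[0.1,0.35,0],[0,0,-5.5]],
    [[0.1,0.35,0],[0,0,-5.5]],
    [[0.1,0.35,0],[0,0,-5.5]],
    [[0.1,0.35,0],[0,0,-5.5]],
  ],
  fingers=-1,
)

```text
time: 2.1
tool_pos: [0.3202, -0.2319, 0.2315]
tool_rot: [0.0, 0.991, 0.133, 0.001]
contact_force: [-0.3, -1.3, -0.0]
gripper_width: 1.002
```

drive_tool(
  series=[
    [[0.101,0.355,-0.05],[0,0,0]],
    [[0.101,0.355,-0.05],[0,0,0]],
    [[0.101,0.355,-0.05],[0,0,0]],
    [[0.101,0.355,-0.05],[0,0,0]],
    [[0.101,0.355,-0.05],[0,0,0]],
    [[0.101,0.355,-0.05],[0,0,0]],
    [[0.101,0.355,-0.05],[0,0,0]],
    [[0.101,0.355,-0.05],[0,0,0]],
  ],
)

```text
time: 2.9
tool_pos: [0.4203, 0.1232, 0.1808]
tool_rot: [-0.0, 0.991, 0.133, -0.0]
contact_force: [-0.6, -0.9, -0.2]
gripper_width: 1.0
```

```bash
python3 - <<'E'
from h import *
p,r=ss(); print(p,r.as_matrix().round(3).tolist(),state()["joint_pos"].round(2))
for c in ["scene","top"]:
    f=grab_frame(c); cv2.imwrite(f"pics/{c}2.png",f[:,:,::-1])
    for n in ["flap_tab","flap_hinge","unit"]: print(c,n,[(x["location"],x["confidence"]) for x in place_of(c,n)[:1]])
E
```

```text
[0.42031713 0.12324979 0.18082247] [[0.965, 0.264, -0.0], [0.264, -0.965, 0.001], [-0.0, -0.001, -1.0]] [ 0.11 -0.39  2.09  0.    1.44  1.42]
scene flap_tab [([0.4183, 0.12, 0.1048], 0.83)]
scene flap_hinge [([0.5713, 0.1672, 0.0851], 0.9)]
scene unit [([0.5089, 0.1493, 0.0006], 0.72)]
top flap_tab [([0.4216, 0.1255, 0.104], 0.83)]
top flap_hinge [([0.5679, 0.1605, 0.0869], 0.94)]
top unit [([0.3965, -0.0088, 0.0019], 0.3)]
```

drive_tool(
  series=[
    [[-0.002,-0.002,-0.045],[0,0,0]],
    [[-0.002,-0.002,-0.085],[0,0,0]],
    [[-0.002,-0.002,-0.092],[0,0,0]],
    [[-0.002,-0.002,-0.092],[0,0,0]],
  ],
)

```text
time: 3.7
tool_pos: [0.4175, 0.1171, 0.0884]
tool_rot: [-0.0, 0.991, 0.13, -0.001]
contact_force: [1.0, -0.8, 0.3]
gripper_width: 0.999
```

drive_tool(
  series=[
    [[0,0,0],[0,0,0]],
    [[0,0,0],[0,0,0]],
    [[0,0,0],[0,0,0]],
    [[0,0,0],[0,0,0]],
    [[0,0,0],[0,0,0]],
    [[0,0,0],[0,0,0]],
  ],
  fingers=1,
)

```text
time: 4.3
tool_pos: [0.4182, 0.1216, 0.09]
tool_rot: [-0.005, 0.991, 0.131, 0.001]
contact_force: [-2.0, 14.1, 0.7]
gripper_width: 0.263
```

```bash
python3 - <<'E'
from h import *
p,r=ss(); print(state())
f=grab_frame("scene"); cv2.imwrite(f"pics/s3.png",cv2.resize(f[180:340,180:400],None,fx=3,fy=3)[:,:,::-1])
E
```

```text
{'time': 4.3, 'joint_pos': array([ 0.10549772, -0.29371636,  2.17360856,  0.01003173,  1.26082291,
        1.41074373]), 'joint_vel': array([ 0.00237817, -0.00048044, -0.00192475, -0.00277159,  0.00077411,
       -0.00071068]), 'joint_efforts': array([ -6.56969145, -21.16633952, -34.03668523,  -3.68590415,
        -0.07164282,   0.05465231]), 'tool_pos': array([0.41820823, 0.12158439, 0.08995737]), 'tool_rot': array([-4.76372297e-03,  9.91388029e-01,  1.30869245e-01,  5.68899346e-04]), 'contact_force': array([-1.9789212 , 14.10365226,  0.71218932]), 'ft_torque': array([2.28703578, 0.24216714, 0.09844559]), 'gripper_width': 0.2625405194741597}
```

View pics/s3.png

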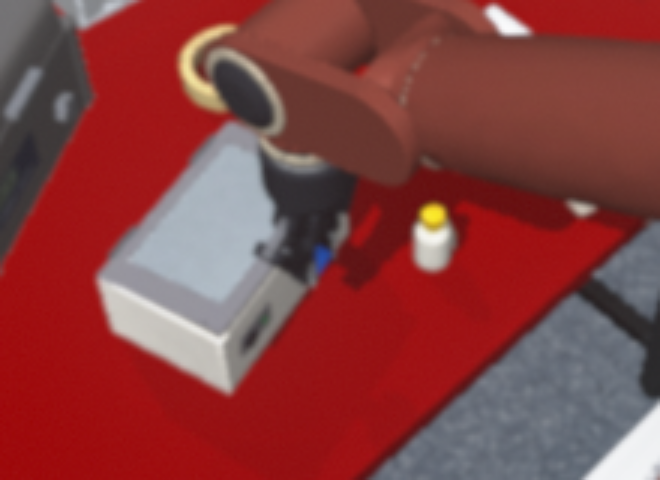

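```bash
python3 - <<'E'
import numpy as np
r=.157;p0=.135;u=np.array([np.cos(np.radians(15)),np.sin(np.radians(15))])
ph=np.linspace(p0,1.92,17)
P=[np.r_[r*(np.cos(p0)-np.cos(p))*u,r*(np.sin(p)-np.sin(p0))] for p in ph]
for i in range(1,17):
    b=P[0] if i<=8 else P[8]
    print(i,(P[i]-b).round(3), ph[i].round(2))
E
```

```text
1 [0.003 0.001 0.017] 0.25
2 [0.008 0.002 0.034] 0.36
3 [0.015 0.004 0.05 ] 0.47
4 [0.024 0.006 0.065] 0.58
5 [0.034 0.009 0.079] 0.69
6 [0.045 0.012 0.092] 0.8
7 [0.058 0.016 0.103] 0.92
8 [0.072 0.019 0.113] 1.03
9 [0.015 0.004 0.008] 1.14
10 [0.031 0.008 0.015] 1.25
11 [0.047 0.013 0.019] 1.36
12 [0.064 0.017 0.022] 1.47
13 [0.081 0.022 0.023] 1.59
14 [0.097 0.026 0.021] 1.7
15 [0.114 0.031 0.018] 1.81
16 [0.13  0.035 0.013] 1.92
```

Add the +5 mm unit-y relief to cancel the lateral load.

drive_tool(
  series=[
    [[0.002,0.004,0.017],[0,0,0]],
    [[0.007,0.007,0.034],[0,0,0]],
    [[0.014,0.009,0.05],[0,0,0]],
    [[0.023,0.011,0.065],[0,0,0]],
    [[0.033,0.014,0.079],[0,0,0]],
    [[0.044,0.017,0.092],[0,0,0]],
    [[0.057,0.021,0.103],[0,0,0]],
    [[0.071,0.024,0.113],[0,0,0]],
  ],
)

```text
time: 5.15
tool_pos: [0.4879, 0.1413, 0.2018]
tool_rot: [0.001, 0.991, 0.131, -0.003]
contact_force: [-5.0, -0.7, -2.8]
gripper_width: 0.266
```

drive_tool(
  series=[
    [[0.015,0.004,0.008],[0,0,0]],
    [[0.031,0.008,0.015],[0,0,0]],
    [[0.047,0.013,0.019],[0,0,0]],
    [[0.064,0.017,0.022],[0,0,0]],
    [[0.081,0.022,0.023],[0,0,0]],
    [[0.097,0.026,0.021],[0,0,0]],
    [[0.114,0.031,0.018],[0,0,0]],
    [[0.125,0.034,0.014],[0,0,0]],
  ],
)

```text
time: 5.95
tool_pos: [0.6157, 0.1762, 0.2168]
tool_rot: [-0.0, 0.991, 0.131, 0.001]
contact_force: [-0.3, -0.4, 0.1]
gripper_width: -0.001
```

drive_tool(
  series=[
    [[0,0,0],[0,0,0]],
    [[0,0,0],[0,0,0]],
  ],
)

```text
time: 6.15
tool_pos: [0.614, 0.1758, 0.2159]
tool_rot: [0.0, 0.991, 0.131, -0.001]
contact_force: [-0.2, 0.1, 0.5]
gripper_width: 0.003
```

```bash
python3 - <<'E'
from h import *
print(state()["joint_pos"])
f=grab_frame("scene"); cv2.imwrite(f"pics/s4.png",cv2.resize(f[130:340,150:430],None,fx=2.5,fy=2.5)[:,:,::-1])
E
```

```text
[1.62419719e-01 9.48473421e-02 1.59439878e+00 2.93598711e-06
 1.45362753e+00 1.47027766e+00]
```

View pics/s4.png

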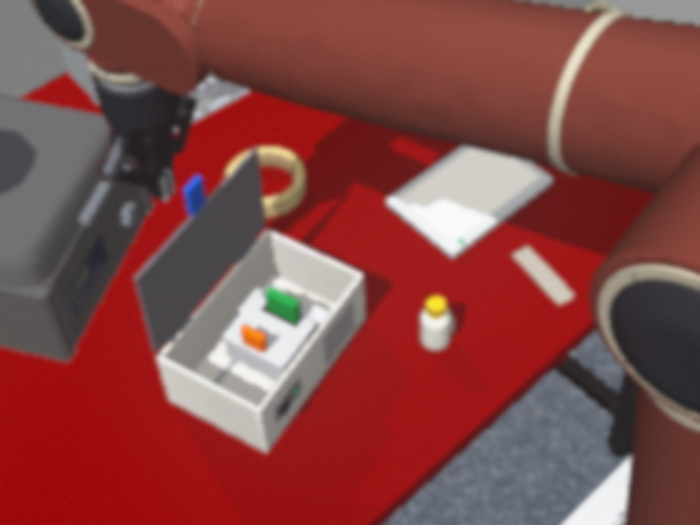

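The tab slipped out late, but the flap stands near upright with the tab at about (228,207) full-frame. The jaw and fin are now visible. I'll measure the angle next.

```bash
python3 - <<'E'
from h import *
for c in ["scene","top"]:
    f=grab_frame(c); cv2.imwrite(f"pics/{c}5.png",f[:,:,::-1])
    for n in ["flap_tab","flap_hinge","jaw_tab","filter_center","unit"]: print(c,n,[(x["location"],x["confidence"]) for x in place_of(c,n)[:2]])
cv2.imwrite("pics/t5.png",cv2.resize(f[140:280,120:400],None,fx=2.8,fy=2.8)[:,:,::-1])
print(state()["time"])
# predicted tab pixels vs angle
a=np.radians(15);h=np.array([.5705,.163,.088]);u=np.array([np.cos(a),np.sin(a),0])
for t in [1.3,1.4,1.5,1.6,1.7,1.8,1.9]:
    P=h-u*(.158*np.cos(t)-.002*np.sin(t)*1)+np.array([0,0,.158*np.sin(t)])
    print(t,P.round(3),proj("scene",P).round(1),proj("top",P).round(1))
E
```

```text
scene flap_tab [([0.5708, 0.1617, 0.2461], 0.93), ([0.5175, -0.1902, 0.0158], 0.31)]
scene flap_hinge [([0.5723, 0.167, 0.0889], 0.92)]
scene jaw_tab [([0.5078, 0.1675, 0.0663], 0.56), ([0.5169, -0.1938, 0.0175], 0.2)]
scene filter_center [([0.5198, 0.1141, 0.0431], 0.6)]
scene unit [([0.5086, 0.1457, 0.0042], 0.81)]
top flap_tab [([0.571, 0.1655, 0.2431], 0.72), ([0.5075, 0.1457, 0.0001], 0.71)]
top flap_hinge [([0.5717, 0.1625, 0.0898], 0.72)]
top jaw_tab [([0.5041, 0.165, 0.0658], 0.94), ([0.572, 0.1618, 0.0881], 0.62)]
top filter_center [([0.5168, 0.1128, 0.044], 0.62), ([0.5702, 0.1611, 0.0875], 0.23)]
top unit [([0.5052, 0.1447, -0.0037], 0.95)]
6.8
1.3 [0.532 0.153 0.24 ] [[241.2 213.7]] [[185.2 196.5]]
1.4 [0.546 0.157 0.244] [[236.  210.4]] [[183.1 189.1]]
1.5 [0.562 0.161 0.246] [[230.7 207.4]] [[181.3 181.8]]
1.6 [0.577 0.165 0.246] [[225.6 204.8]] [[179.7 174.5]]
1.7 [0.592 0.169 0.245] [[220.6 202.8]] [[178.3 167.4]]
1.8 [0.607 0.173 0.242] [[215.9 201.1]] [[177.3 160.6]]
1.9 [0.622 0.177 0.238] [[211.4 200. ]] [[176.5 154.2]]
```

View pics/t5.png

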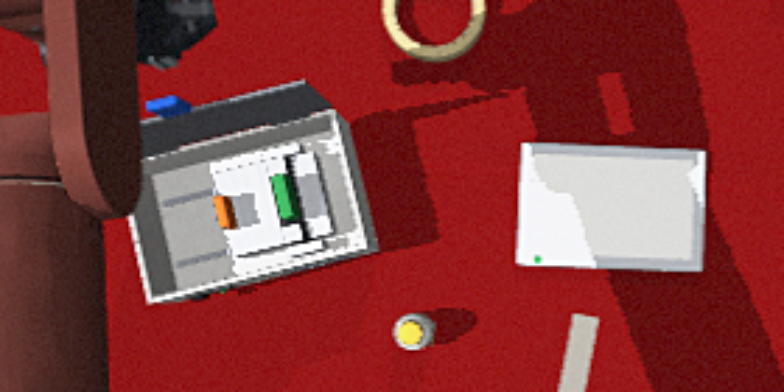

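The flap is at about 1.56 rad, barely upright. I'll come round to its front and push it back further with closed fingers.

drive_tool(
  series=[
    [[0.003,0.001,0.045],[0,0,0]],
    [[0.003,0.001,0.085],[0,0,0]],
    [[-0.04,-0.011,0.09],[0,0,0]],
    [[-0.08,-0.022,0.09],[0,0,0]],
    [[-0.101,-0.027,0.085],[0,0,0]],
    [[-0.101,-0.027,0.04],[0,0,0]],
    [[-0.101,-0.027,-0.005],[0,0,0]],
    [[-0.101,-0.027,-0.01],[0,0,0]],
  ],
)

```text
time: 7.6
tool_pos: [0.5094, 0.1482, 0.1997]
tool_rot: [0.0, 0.991, 0.131, -0.006]
contact_force: [-0.8, 0.4, -0.7]
gripper_width: -0.003
```

drive_tool(
  series=[
    [[0.025,0.007,0.0],[0,0,0]],
    [[0.04,0.011,0.0],[0,0,0]],
    [[0.05,0.013,0.0],[0,0,0]],
    [[0.06,0.016,0.0],[0,0,0]],
    [[0.068,0.018,0.0],[0,0,0]],
    [[0.076,0.02,0.0],[0,0,0]],
    [[0.08,0.021,0.0],[0,0,0]],
    [[0.08,0.021,0.0],[0,0,0]],
  ],
)

```text
time: 8.4
tool_pos: [0.594, 0.17, 0.2064]
tool_rot: [-0.0, 0.991, 0.131, 0.0]
contact_force: [-0.1, -0.4, -0.4]
gripper_width: -0.004
```

```bash
python3 - <<'E'
from h import *
for c in ["scene","top"]:
    f=grab_frame(c); cv2.imwrite(f"pics/{c}6.png",cv2.resize(f[130:340,120:400],None,fx=2.5,fy=2.5)[:,:,::-1])
    for n in ["flap_tab"]: print(c,n,[(x["location"],x["confidence"]) for x in place_of(c,n)[:2]])
E
```

```text
scene flap_tab [([0.6187, 0.176, 0.2384], 0.58)]
top flap_tab []
```

View pics/scene6.png

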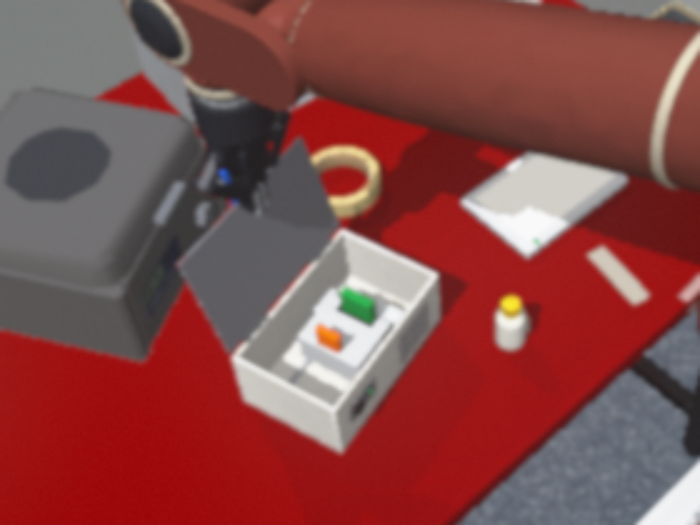

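Flap now at about 1.87 rad. The fin is at about (263,252) and the orange tab at about (251,265) full-frame. Moving over the jaw tab.

drive_tool(
  series=[
    [[-0.04,-0.006,0.0],[0,0,0]],
    [[-0.085,-0.005,0.0],[0,0,0]],
    [[-0.089,-0.004,-0.04],[0,0,0]],
    [[-0.089,-0.004,-0.085],[0,0,0]],
    [[-0.089,-0.004,-0.095],[0,0,0]],
    [[-0.089,-0.004,-0.095],[0,0,0]],
    [[-0.089,-0.004,-0.095],[0,0,0]],
  ],
  fingers=-0.05,
)

```text
time: 9.3
tool_pos: [0.5058, 0.166, 0.1132]
tool_rot: [-0.0, 0.991, 0.131, 0.001]
contact_force: [-0.2, -0.6, -0.1]
gripper_width: 0.529
```

```bash
python3 - <<'E'
from h import *
for c in ["scene","top"]:
    f=grab_frame(c); cv2.imwrite(f"pics/{c}7.png",cv2.resize(f[170:320,170:370],None,fx=3.5,fy=3.5)[:,:,::-1])
    for n in ["flap_tab","jaw_tab","filter_center"]: print(c,n,[(x["location"],x["confidence"]) for x in place_of(c,n)[:2]])
E
```

```text
scene flap_tab [([0.6162, 0.1732, 0.239], 0.75)]
scene jaw_tab [([0.503, 0.1704, 0.0655], 0.77)]
scene filter_center [([0.5207, 0.1133, 0.0415], 0.74)]
top flap_tab [([0.6179, 0.178, 0.2358], 0.9)]
top jaw_tab [([0.5054, 0.1686, 0.065], 0.74)]
top filter_center [([0.5203, 0.1122, 0.0442], 0.69)]
```

View pics/scene7.png

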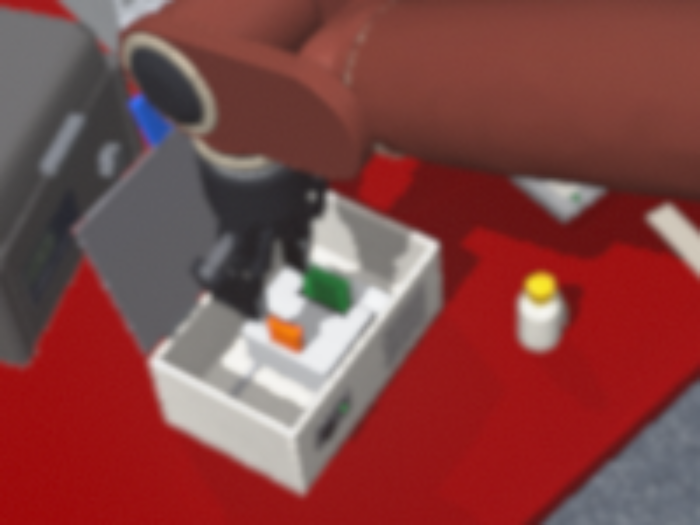

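View pics/top7.png

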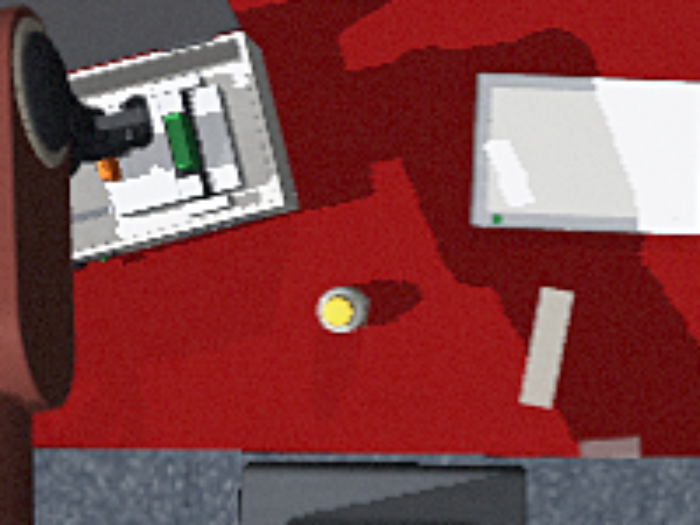

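drive_tool(
  series=[
    [[-0.001,0.001,-0.025],[0,0,0]],
    [[-0.001,0.002,-0.045],[0,0,0]],
    [[-0.001,0.002,-0.059],[0,0,0]],
    [[-0.001,0.002,-0.059],[0,0,0]],
  ],
)

```text
time: 10.1
tool_pos: [0.5016, 0.1675, 0.0499]
tool_rot: [0.0, 0.991, 0.131, -0.002]
contact_force: [0.3, -0.5, -0.1]
gripper_width: 0.529
```

drive_tool(
  series=[
    [[0,0,0],[0,0,0]],
    [[0,0,0],[0,0,0]],
    [[0,0,0],[0,0,0]],
    [[0,0,0],[0,0,0]],
    [[0,0,0],[0,0,0]],
  ],
  fingers=1,
)

```text
time: 10.6
tool_pos: [0.5046, 0.1679, 0.0538]
tool_rot: [0.0, 0.991, 0.131, 0.001]
contact_force: [-0.9, -0.1, 5.3]
gripper_width: 0.103
```

drive_tool(
  series=[
    [[-0.001,0.005,0],[0,0,0]],
    [[-0.003,0.01,0],[0,0,0]],
    [[-0.004,0.015,0],[0,0,0]],
    [[-0.005,0.02,0],[0,0,0]],
    [[-0.006,0.023,0],[0,0,0]],
    [[-0.006,0.023,0],[0,0,0]],
  ],
)

```text
time: 11.2
tool_pos: [0.4981, 0.191, 0.0538]
tool_rot: [0.0, 0.991, 0.131, 0.001]
contact_force: [-1.7, -1.9, 7.4]
gripper_width: 0.101
```

drive_tool(
  series=[
    [[-0.0005,0.002,0],[0,0,0]],
    [[-0.001,0.004,0],[0,0,0]],
    [[-0.001,0.004,0],[0,0,0]],
  ],
)

```text
time: 11.5
tool_pos: [0.4981, 0.1913, 0.0537]
tool_rot: [0.004, 0.991, 0.132, 0.001]
contact_force: [0.7, -15.2, 7.2]
gripper_width: 0.099
```

The force shows the jaw is at its stop. Relax, release and lift.

drive_tool(
  series=[
    [[0.001,-0.004,0],[0,0,0]],
    [[0.001,-0.004,0],[0,0,0]],
  ],
)

```text
time: 11.7
tool_pos: [0.4984, 0.1903, 0.0538]
tool_rot: [0.0, 0.991, 0.131, 0.001]
contact_force: [-2.1, -2.8, 7.7]
gripper_width: 0.105
```

drive_tool(
  series=[
    [[0.001,0,0],[0,0,0]],
    [[0.001,0,0],[0,0,0]],
    [[0.001,0,0],[0,0,0]],
    [[0.001,0,0],[0,0,0]],
    [[0,0,0.03],[0,0,0]],
    [[0,0,0.06],[0,0,0]],
    [[0,0,0.06],[0,0,0]],
  ],
  fingers=-0.05,
)

```text
time: 12.4
tool_pos: [0.5006, 0.1917, 0.1172]
tool_rot: [-0.0, 0.991, 0.131, 0.004]
contact_force: [0.5, 0.1, 0.4]
gripper_width: 0.523
```

```bash
python3 - <<'E'
from h import *
for c in ["scene","top"]:
    f=grab_frame(c); cv2.imwrite(f"pics/{c}8.png",cv2.resize(f[170:320,170:370],None,fx=3.5,fy=3.5)[:,:,::-1])
    for n in ["flap_tab","jaw_tab","filter_center"]: print(c,n,[(x["location"],x["confidence"]) for x in place_of(c,n)[:2]])
print(proj("top",[[.5185,.1128,.076]]))
E
```

```text
scene flap_tab []
scene jaw_tab [([0.4983, 0.1917, 0.0641], 0.61)]
scene filter_center [([0.5204, 0.1143, 0.0397], 0.8)]
top flap_tab [([0.6181, 0.1785, 0.2373], 0.96), ([0.5075, 0.1483, -0.0017], 0.45)]
top jaw_tab [([0.4962, 0.1926, 0.0667], 0.65)]
top filter_center [([0.5172, 0.1133, 0.0434], 0.75)]
[[220.71240164 209.53908992]]
```

View pics/top8.png

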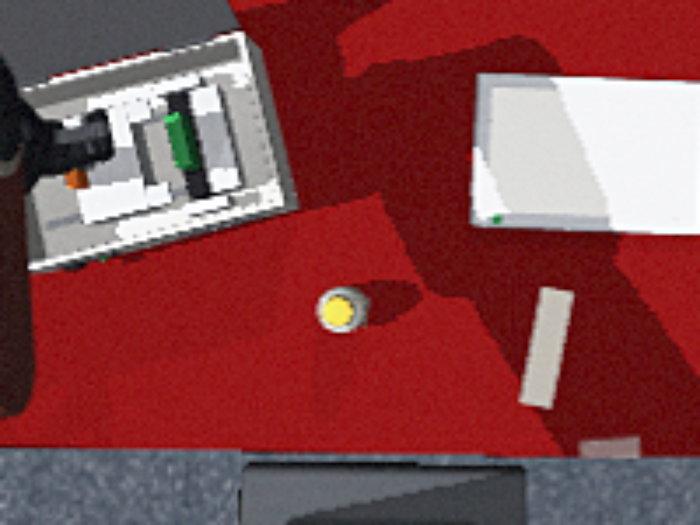

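drive_tool(
  series=[
    [[0.009,-0.035,0],[0,0,0]],
    [[0.018,-0.075,0],[0,0,0]],
    [[0.018,-0.0785,0],[0,0,0]],
    [[0.018,-0.0785,0],[0,0,0]],
    [[0.018,-0.0785,0],[0,0,0]],
  ],
)

```text
time: 13.3
tool_pos: [0.5151, 0.1128, 0.1119]
tool_rot: [-0.0, 0.991, 0.131, -0.0]
contact_force: [-0.6, -0.6, -0.6]
gripper_width: 0.525
```

drive_tool(
  series=[
    [[0.003,0.0,-0.025],[0,0,0]],
    [[0.003,0.0,-0.045],[0,0,0]],
    [[0.003,0.0,-0.06],[0,0,0]],
    [[0.003,0.0,-0.06],[0,0,0]],
    [[0.003,0.0,-0.06],[0,0,0]],
  ],
)

```text
time: 13.8
tool_pos: [0.5184, 0.1129, 0.0523]
tool_rot: [-0.0, 0.991, 0.131, -0.0]
contact_force: [0.4, -0.2, 1.3]
gripper_width: 0.526
```

drive_tool(
  series=[
    [[0,0,0],[0,0,0]],
    [[0,0,0],[0,0,0]],
    [[0,0,0],[0,0,0]],
    [[0,0,0],[0,0,0]],
    [[0,0,0],[0,0,0]],
  ],
  fingers=1,
)

```text
time: 14.3
tool_pos: [0.5193, 0.1128, 0.0536]
tool_rot: [-0.0, 0.991, 0.131, 0.001]
contact_force: [-1.6, 3.4, 6.2]
gripper_width: 0.126
```

drive_tool(
  series=[
    [[0,0,0.01],[0,0,0]],
    [[0,0,0.02],[0,0,0]],
    [[0,0,0.03],[0,0,0]],
    [[0,0,0.04],[0,0,0]],
    [[0,0,0.05],[0,0,0]],
    [[0,0,0.06],[0,0,0]],
  ],
)

```text
time: 14.9
tool_pos: [0.5187, 0.1121, 0.1135]
tool_rot: [0.0, 0.991, 0.131, 0.0]
contact_force: [0.5, -0.4, -1.4]
gripper_width: 0.126
```

drive_tool(
  series=[
    [[0,0,0.02],[0,0,0]],
    [[0,0,0.04],[0,0,0]],
    [[0,0,0.06],[0,0,0]],
    [[0,0,0.08],[0,0,0]],
    [[0,0,0.1],[0,0,0]],
    [[0,0,0.1],[0,0,0]],
    [[0,0,0.1],[0,0,0]],
  ],
)

```text
time: 15.6
tool_pos: [0.5186, 0.1122, 0.2126]
tool_rot: [0.0, 0.991, 0.131, 0.0]
contact_force: [0.2, 0.1, -0.6]
gripper_width: 0.127
```

```bash
python3 - <<'E'
from h import *
for c in ["scene","top"]:
    f=grab_frame(c); cv2.imwrite(f"pics/{c}9.png",cv2.resize(f[130:320,150:400],None,fx=3,fy=3)[:,:,::-1])
    for n in ["flap_tab","jaw_tab","filter_center"]: print(c,n,[(x["location"],x["confidence"]) for x in place_of(c,n)[:2]])
print(state()["joint_pos"].round(2))
E
```

```text
scene flap_tab [([0.6149, 0.178, 0.2396], 0.66)]
scene jaw_tab [([0.5001, 0.1904, 0.0644], 0.85)]
scene filter_center [([0.5188, 0.1139, 0.2003], 0.61)]
top flap_tab [([0.615, 0.1792, 0.2409], 0.97), ([0.7076, -0.0157, -0.0002], 0.42)]
top jaw_tab [([0.6168, 0.1754, 0.238], 0.7)]
top filter_center [([0.5151, 0.1115, 0.202], 0.65)]
[ 0.07 -0.16  1.85  0.    1.45  1.38]
```

View pics/scene9.png

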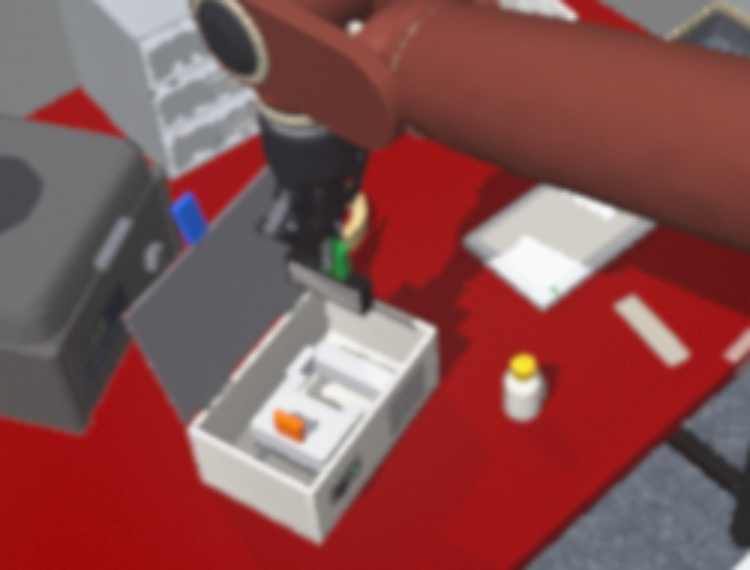

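drive_tool(
  series=[
    [[0,-0.03,0],[0,0,6]],
    [[0,-0.06,0],[0,0,13]],
    [[0,-0.095,0],[0,0,21]],
    [[0,-0.13,0],[0,0,29]],
    [[0,-0.165,0],[0,0,37]],
    [[0,-0.2,0],[0,0,45]],
    [[0,-0.235,0],[0,0,53]],
    [[0,-0.26,0],[0,0,60]],
  ],
)

```text
time: 16.8
tool_pos: [0.5182, -0.1497, 0.2122]
tool_rot: [0.0, 0.792, 0.611, -0.0]
contact_force: [-0.3, 0.9, -1.6]
gripper_width: 0.126
```

drive_tool(
  series=[
    [[0.001,-0.02,0],[0,0,7]],
    [[0.002,-0.035,-0.005],[0,0,12]],
    [[0.002,-0.043,-0.015],[0,0,14]],
    [[0.002,-0.043,-0.03],[0,0,14]],
    [[0.002,-0.043,-0.045],[0,0,14]],
    [[0.002,-0.043,-0.05],[0,0,14]],
    [[0.002,-0.043,-0.05],[0,0,14]],
    [[0.002,-0.043,-0.05],[0,0,14]],
  ],
)

```text
time: 17.6
tool_pos: [0.5206, -0.1903, 0.1624]
tool_rot: [0.0, 0.713, 0.701, 0.0]
contact_force: [0.7, -0.5, -1.2]
gripper_width: 0.126
```

```bash
python3 - <<'E'
from h import *
for c in ["scene","top"]:
    f=grab_frame(c); cv2.imwrite(f"pics/{c}10.png",cv2.resize(f[130:300,200:450],None,fx=3,fy=3)[:,:,::-1])
    for n in ["flap_tab","jaw_tab","filter_center","panel_top","bottle","tape_roll","timer"]: print(c,n,[(x["location"],x["confidence"]) for x in place_of(c,n)[:1]])
p,r=ss();print(p,r.as_matrix().round(3).tolist(),state()["joint_pos"].round(2),state()["time"])
E
```

```text
scene flap_tab [([0.6184, 0.1762, 0.2373], 0.94)]
scene jaw_tab [([0.499, 0.1927, 0.0656], 0.89)]
scene filter_center [([0.5238, -0.1906, 0.1498], 0.75)]
scene panel_top [([0.5159, -0.1913, 0.0136], 0.9)]
scene bottle [([0.3969, -0.0104, -0.0034], 0.53)]
scene tape_roll [([0.7065, -0.0104, -0.0021], 0.78)]
scene timer []
top flap_tab [([0.618, 0.1771, 0.2341], 0.78)]
top jaw_tab [([0.496, 0.1928, 0.064], 0.78)]
top filter_center [([0.521, -0.1947, 0.1527], 0.58)]
top panel_top [([0.5225, -0.1894, 0.0149], 0.9)]
top bottle [([0.3949, -0.0085, 0.0009], 0.59)]
top tape_roll [([0.7068, -0.0145, 0.0005], 0.97)]
top timer [([0.3813, -0.435, -0.0024], 0.65)]
[ 0.52043336 -0.19069774  0.16226624] [[0.017, 1.0, -0.0], [1.0, -0.017, 0.0], [0.0, -0.0, -1.0]] [-0.49 -0.06  1.85 -0.    1.36 -0.47] 18.4
```

View pics/scene10.png

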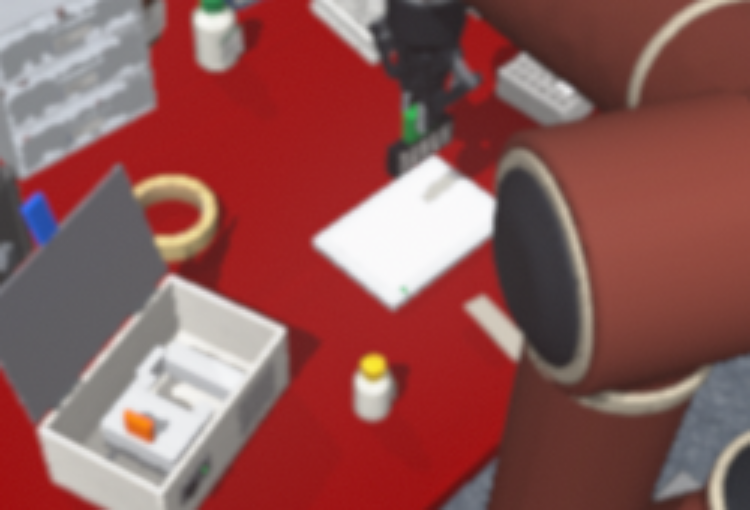

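View pics/top10.png

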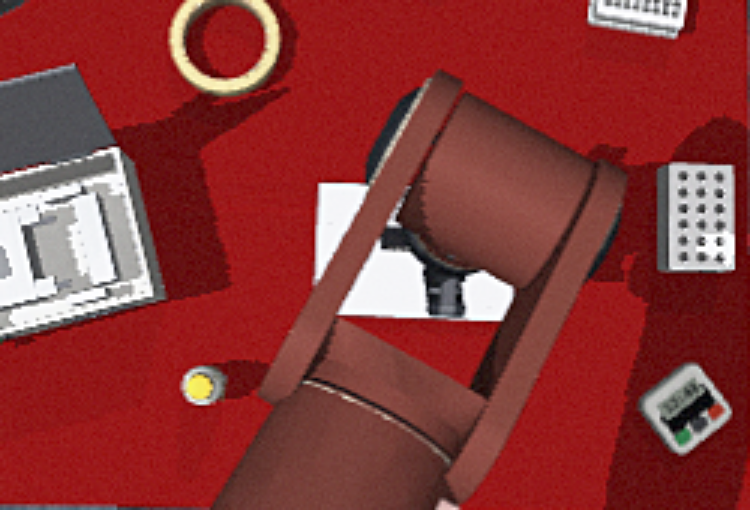

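Everything agrees: the cassette is upright and centred over the panel, about 10 cm clear, with its long side along the panel's. Letting it settle briefly, then handing in.

drive_tool(
  series=[
    [[0,0,0],[0,0,0]],
    [[0,0,0],[0,0,0]],
    [[0,0,0],[0,0,0]],
    [[0,0,0],[0,0,0]],
  ],
)

```text
time: 18.8
tool_pos: [0.5205, -0.1907, 0.1623]
tool_rot: [-0.0, 0.713, 0.701, -0.0]
contact_force: [-0.2, 0.6, -1.4]
gripper_width: 0.128
```

```bash
python3 -c "
from plant import *
s=state();print(s['time'],s['joint_vel'],s['gripper_width']);print(job_done())"
```

```text
18.8 [ 2.26127173e-05 -1.23504382e-03 -1.04891066e-03  1.09482769e-03
 -1.94828780e-03 -7.81737941e-04] 0.12830360532516247
the job is handed in; nothing more can be done
None
```

I swung the flap open, slid the clamp jaw fully open and drew the cassette straight up by its fin. I handed the job in at 18.8 s with the cassette held still over the panel.

One thing went wrong on the way. The blue tab slipped out of the fingers with the flap at about 1.56 rad. I pushed the flap from the front with closed fingers to about 1.87 rad, and it has stayed there.

What the last checks showed:
- **Cassette:** its centre is within about 5–8 mm of the panel middle and about 137 mm above its top, roughly 10 cm clear. The tool is vertical and its yaw is along the panel's long side to within about 0.01 rad. The grip reading of 0.128 (about 11 mm) matches the fin's 12 mm.
- **Flap and jaw:** the flap is at about 1.87 rad. The jaw is about 28 mm open; I pushed until the force rose to 15 N at its stop.
- **Other objects:** the bottle, tape roll and timer are where they started, within the few millimetres the cameras can resolve.

The scene camera did not report the timer in the last check; the top camera did. No check disagreed beyond the stated few millimetres.

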